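# Seat the keyed tube rotor in the bench mixer and hold it home

### The job

Take the small tube rotor by its blue grip out of its grey parking stand, put its shaft into the steel hub on top of the bench mixer and turn it until the key slips into the keyway, then push it fully home against the spring. Finish while still holding the rotor pressed fully home, so that a colleague can lock it: do not let go. Leave the other things on the bench where they are.

Things in the scene. Friction and masses are not known exactly. Their poses are not given: they have to be found in the camera images.
- rotor_grip (a point): Point on the axis of the loose tube rotor (0.24 to 0.39 kg), inside its blue grip: an upright block 30 mm (x) by 24 mm (y, between the flats to pinch) by 56 mm tall. The point is 20 mm below the grip's top and 36 mm above the top of the white disc. z is up along the axis, x points to the side of the key.
- rotor_shoulder (a point): Centre of the underside (shoulder) of the rotor's white disc, 50 mm below rotor_grip, same axes. Disc 84 mm across, 14 mm thick; six yellow tube caps stand 6 mm above it at 32 mm radius. A red line on the disc's top and rim lies over the key.
- shaft_tip (a point): Lower end of the rotor's steel shaft, 38 mm below the shoulder, same axes. The shaft is 18 mm across and tapers over its last 9 mm to a 10 mm tip. On its +x side is a brass key 6 mm wide, reaching 15 mm from the axis, running from the shoulder 24 mm down; the last 14 mm of shaft have no key.
- stand: Fixed round grey parking stand, 48 mm tall, 80 mm across at its foot; origin at the centre of its underside. At the start the rotor's shaft hangs loosely in its plain hole, the shoulder resting on its top.
- drive: White bench mixer, fixed; origin at the centre of its underside; housing 150 mm (x) by 140 mm (y) by 50 mm tall; a black arrow head on its top points to its +x. The steel hub stands upright in the middle of its top, 48 mm across and 48 mm tall. The hub does not turn.
- drive_mouth (a point): Centre of the hub's mouth (top face, 98 mm above the bench); z up, axes of the mixer. Bore 20 mm wide. The keyway, 8.5 mm wide, reaches 17 mm from the axis, full height. It points anywhere within 0.6 rad (35 degrees) either side of the mixer's +x, not told here: see it from above (slot, red mark on the rim beyond it) or feel for it by turning.
- hub_home (a point): The same point as drive_mouth: where rotor_shoulder lies when the rotor is fully home. With the key off the keyway the key rides on the rim, and the shoulder stays 24 mm above this point.
- plunger (a joint): Brass spring pin at the bottom of the hub's bore: 0 at rest, with its top 26 mm below the mouth; grows in m as the shaft pushes it down, 0.012 when the rotor is fully home. The spring pushes back with 3.6 N at first touch and about 11 N when home, so it lifts the rotor out again if it is let go.
- vial_mid (a point): Centre of a small white loose vial with a grey cap, 26 mm across and 45 mm tall. Leave it alone.
- reagent_mid (a point): Centre of a dark loose reagent bottle with a blue cap, 32 mm across and 62 mm tall. Leave it alone.
- kit_mid (a point): Centre of a loose blue box, 110 by 80 by 50 mm. Leave it alone.
- tip_mid (a point): Centre of a loose orange box of pipette tips, 120 by 85 by 50 mm. Leave it alone.
Not all that is in view belongs to the job. What is shaped like the part that bears rotor_grip but orange is not meant. What is shaped like the drive but purple is not meant.

How it is judged:
By the outcome, as a careful person would: the job done as asked, in the order asked, and still so for the second after the job is handed in, while the arm keeps its last pose, push and grip.
It also fails if it takes over 56 s, if anything falls off the work surface, if the arm or the gripper's body presses on something with over 40 N, if the wrist force passes 120 N, or if a joint passes its speed limit or range.

### The arm

A 7-joint arm with a two-finger parallel gripper is mounted at the origin on the work surface. World frame = base frame: x ahead of the robot, y to its left, z up, the work surface at z = 0. Lengths are in mm, angles in rad, forces in N, time in s.
With the tool pointing down it reaches from about 425 to 1025 mm from the base axis. Payload 9.4 kg.
Tool frame: the origin (TCP) lies midway between the tips of the shut fingers; the grasp point (between the pads) lies 19 mm behind it (manip.hold_point_z is the distance from the TCP to the grasp point, in mm); z points along the fingers, y is the direction in which the jaws open and shut (so a half turn about z gives the same grasp; the last joint's range is limited). The gripper opens to 93 mm and grips with 3 to 60 N. Pads are 15 mm wide; open, the fingers measure 128 mm over their backs; the gripper's body (75 mm by 188 mm) begins 65 mm behind the grasp point.
Start: joints at [1.049, 0.599, -0.003, 1.599, 0.002, 0.943, -0.08], TCP at [311.94, -654.46, 189.918] pointing down, gripper open.
Joint ranges: [-2.57, 2.57], [-0.35, 1.97], [-1.29, 1.29], [0.11, 2.56], [-1.05, 4.19], [0.11, 1.86], [-2.63, 2.63]. Speed limits (rad/s): [2.22, 2.22, 3.01, 3.01, 3.14, 3.14, 3.14].

### API

Orientations are given as a unit quaternion [x, y, z, w].
In Python, from plant import telemetry, cams, ticket, nets, manip gives the robot as it stands. The module is installed in compiled form; this text tells all that it offers.
- The arm moves only by the tool arm_command, never from a script. Its argument "moves" is a list of rows, each a list of 7 numbers: the shift along the tool's x, y, z in mm, then the turn, a rotation vector about the tool's x, y, z in rad, then the opening, from -1 (shut) to 1 (fully open). In form: [[x, y, z, rx, ry, rz, jaw], ...]. A call has 1 to 8 rows; each row shifts and turns the pose as measured when the row begins, along the tool's axes as they then stand; what a row does not reach is not made up. A row lasts 1/10 s, in which the tool goes at most 50 mm and 8.59 degrees, less where a joint would pass 70% of its speed; a pose out of reach is approached as far as the arm can. A call with a gripper value outside its range is refused whole. The fingers move at their own pace and stop on an object; "squeeze" is the grip in N (left out, the last holds). Time passes only in rows, so rows that do not move let the fingers close. It gives the time, the measured TCP pose, the force and the opening at its end, in the units of the state.
- telemetry.read_state(): the state, without advancing time (a new reading comes with each control period).
- cams.grab_frame(name): name is "scene" or "side" or "wrist"; returns (picture, depth): 420x560x3 uint8, red, green, blue; 420x560 float32, mm along the optical axis (not along the pixel's ray), 0 where there is no reading.
- cams.camera_params(name): a dict with "K" (3x3 intrinsics, pixels), "extrinsics" (4x4, takes a point from world to camera coordinates); the wrist camera has in their place "hand_eye" (4x4, takes a point from camera to tool coordinates, whose origin is the TCP and whose axes are the flange's). Camera axes: x right, y up, looking along -z (the intrinsics and any distortion apply to the point x, -y, -z); pixel columns grow to the right and rows downward; lengths in mm; the calibration is good to about 2 mm. The wrist camera is an equidistant fisheye: a pixel r from the principal point sees the ray r / f radians off the axis. A picture is of the moment at which its call begins: read the wrist's pose just before it. camera_params takes no time and is no camera call.
- ticket.close_job(): hands the job in, once; it reports no verdict.
Trained networks look in the newest picture that a camera, given by its name, has taken for a name from the list of things; names that differ only in an ending like _2 or _b are one class to them, and where a whole thing is asked for, a point or a joint stands for the part that bears it (a point fixed in the world has none). Each returns a list of dicts, best first, with "confidence" (0 to 1); they miss things now and then, are a little off and sometimes report something else, mostly with a low value. They report only what shows in the picture. A call takes as long as a camera call. They do not tell look-alikes from the thing itself.
- nets.search_frame(camera, thing): "centre" ([x, y, z] in mm, in world coordinates, good to about 4 mm: the middle of the surface that is visible of it).
- nets.outline_of(camera, thing): "region" (420x560 bool, what is visible of it).
- nets.place_of(camera, thing): "centre" ([x, y, z] in mm, in world coordinates, good to about 4 mm: a listed point, or the origin of a listed thing).
The state is a dict: "time_s": time; "q": joint angles; "joint_vel": joint speeds; "effort": joint torques, N m; "tcp_pos": TCP position; "tool_rot": TCP orientation; "ft_force": force on the tool from outside, world axes, zero at the start; "moment": the same for the moment, N m; "gripper_width": finger opening in mm.
Only numpy, scipy, OpenCV 4.12 (cv2) and the standard library are available. Lean on these libraries where they do the work, as an engineer would, in place of code of your own. Each camera call takes 0.05 s, during which the arm holds its last target.

## Working session

There is one attempt and no reset: what is moved stays moved. The work goes in short steps, Python scripts to look and compute and a tool call to move; the robot and the scene stay as the last step left them, time stands still between calls to the robot, and variables do not carry over. Pictures are saved under pics/ and viewed, and the job is handed in when it is done.

Besides the shell and the picture viewer there is one more tool, called by a JSON object that holds its "method" and its "body". arm_command: Moves the arm, as the interface text tells. Its arguments: {"type":"object","properties":{"moves":{"type":"array","items":{"type":"array","items":{"type":"number"}}},"squeeze":{"type":"number"}},"required":["moves"]}

```bash
mkdir -p pics
cat > h.py <<'E'
from plant import telemetry, cams, ticket, nets, manip
import numpy as np, cv2
from scipy.spatial.transform import Rotation as R
def save(n,im): cv2.imwrite('pics/'+n,cv2.cvtColor(im,cv2.COLOR_RGB2BGR))
def px2w(cam,u,v,d):
    p=cams.camera_params(cam);K=np.array(p['K']);E=np.array(p['extrinsics'])
    c=np.array([(u-K[0,2])/K[0,0]*d,-(v-K[1,2])/K[1,1]*d,-d,1])
    return (np.linalg.inv(E)@c)[:3]
def w2px(cam,P):
    p=cams.camera_params(cam);K=np.array(p['K']);E=np.array(p['extrinsics'])
    c=E@np.r_[P,1];return K[0,0]*c[0]/-c[2]+K[0,2],K[1,1]*-c[1]/-c[2]+K[1,2],-c[2]
E
python3 - <<'E'
from h import *
s=telemetry.read_state();print(s['time_s'],s['tcp_pos'],s['tool_rot'],s['ft_force'],s['gripper_width'],manip.hold_point_z)
for c in ['scene','side']:
    im,d=cams.grab_frame(c);save(c+'0.png',im);np.save(c+'d.npy',d)
    p=cams.camera_params(c);print(p)
    for t in ['rotor_grip','drive_mouth']:
        for r in nets.place_of(c,t): print(c,t,np.round(r['centre'],1),round(r['confidence'],2),np.round(w2px(c,r['centre']),0))
p=cams.camera_params('wrist');print(p)
im,d=cams.grab_frame('wrist');save('wrist0.png',im)
print(telemetry.read_state()['time_s'])
E
```

```text
0.0 [ 311.6851002  -653.98832948  189.05546701] [ 9.75361821e-01  2.20609872e-01 -2.52157098e-04 -7.33672910e-04] [-1.12618853 -0.42043729 -0.40701279] 92.74295671172602 18.8
{'K': array([[387.02229164,   0.        , 276.39665078],
       [  0.        , 387.02229164, 206.21177324],
       [  0.        ,   0.        ,   1.        ]]), 'extrinsics': array([[ 6.73509778e-01,  7.39158103e-01,  5.46607795e-03,
        -3.36105093e+02],
       [-4.11643980e-01,  3.68921309e-01,  8.33334448e-01,
         1.36839448e+02],
       [ 6.13949357e-01, -5.63508977e-01,  5.52742092e-01,
        -1.38140317e+03],
       [ 0.00000000e+00,  0.00000000e+00,  0.00000000e+00,
         1.00000000e+00]])}
scene rotor_grip [533.2 304.8  84.8] 0.7 [ 358.  173. 1179.]
scene rotor_grip [399.9 224.1  88.1] 0.64 [ 308.  165. 1213.]
scene drive_mouth [ 318.4 -182.4  101.6] 0.8 [ 180.  197. 1027.]
scene drive_mouth [ 585.  -171.3  100.2] 0.71 [246. 243. 870.]
{'K': array([[433.16021565,   0.        , 277.90725118],
       [  0.        , 433.16021565, 210.21032686],
       [  0.        ,   0.        ,   1.        ]
[... 557 characters left out ...]
th [ 587.1 -169.8  100.7] 0.89 [ 286.  172. 1480.]
side drive_mouth [ 585.4 -174.6   95.3] 0.68 [ 287.  173. 1486.]
side drive_mouth [ 321.6 -179.4   98.8] 0.66 [ 356.  204. 1378.]
{'K': array([[325.1922621 ,   0.        , 271.96137806],
       [  0.        , 325.1922621 , 206.09282579],
       [  0.        ,   0.        ,   1.        ]]), 'hand_eye': array([[ 2.70244628e-04,  9.62261208e-01,  2.72127348e-01,
         7.60335475e+01],
       [ 9.99999864e-01, -3.81394947e-04,  3.55557691e-04,
        -4.58005009e-02],
       [ 4.45927370e-04,  2.72127215e-01, -9.62261181e-01,
        -1.94085397e+02],
       [ 0.00000000e+00,  0.00000000e+00,  0.00000000e+00,
         1.00000000e+00]])}
0.35
```

View pics/scene0.png

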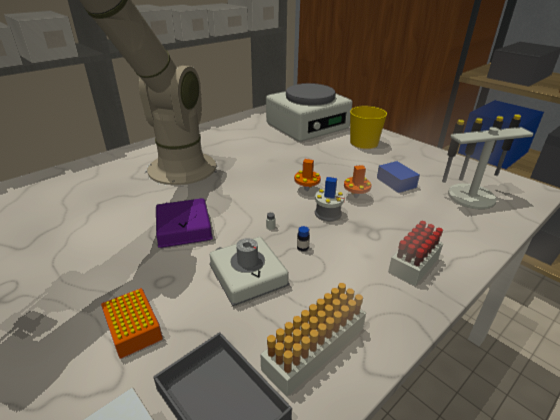

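View pics/side0.png

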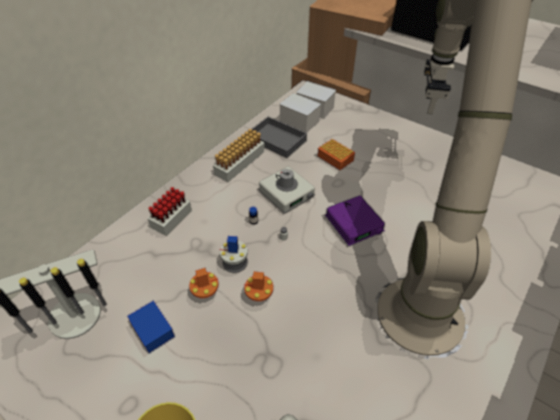

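Run:
```python
import cv2
a=cv2.imread('pics/scene0.png');cv2.imwrite('pics/sc_crop1.png',cv2.resize(a[120:230,270:420],None,fx=5,fy=5,interpolation=2))
cv2.imwrite('pics/sc_crop2.png',cv2.resize(a[160:300,140:300],None,fx=4,fy=4,interpolation=2))
```

```text
(no output)
```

View pics/sc_crop1.png

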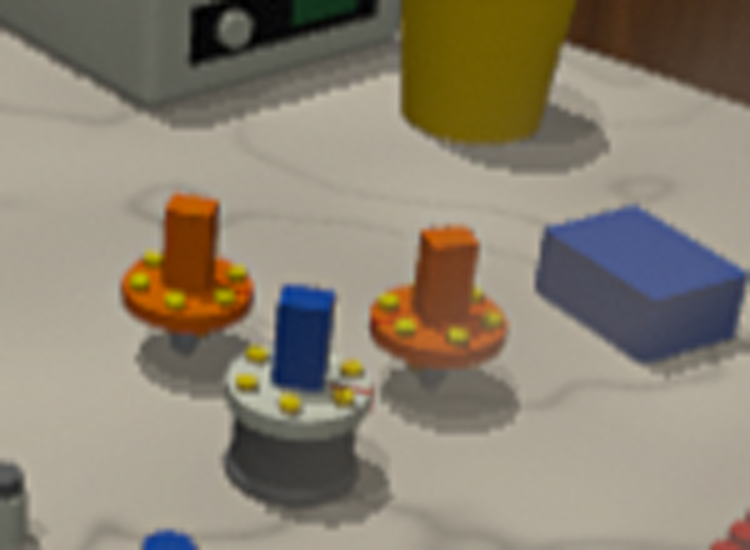

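View pics/sc_crop2.png

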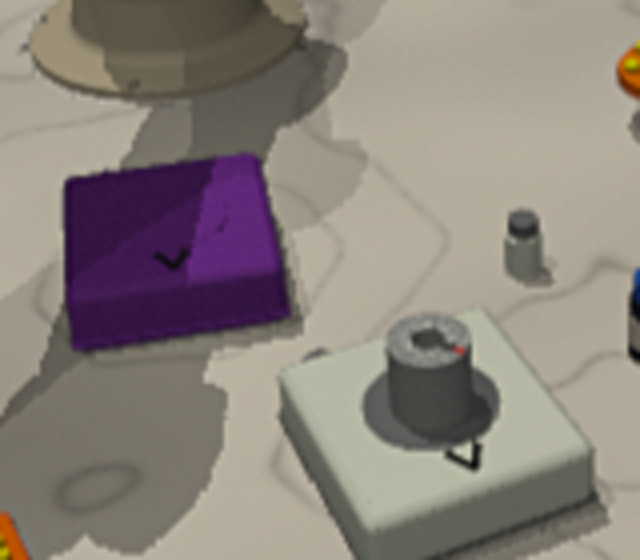

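The wanted rotor could be confused with the orange rotors at scene px (308,172) and (358,180). The right one has the blue grip and white disc, on the grey stand at (330,190). The drive could be confused with the purple mixer at (183,222). The right one is the white mixer, hub at (247,245). The crops confirm both choices: the red line is visible on the white disc at (340,198), and the red rim mark on the white mixer's hub at (255,247).

```bash
cat >> h.py <<'E'
def ray_z(cam,u,v,z):
    a=px2w(cam,u,v,100.);b=px2w(cam,u,v,1000.);t=(z-a[2])/(b[2]-a[2]);return a+t*(b-a)
def yaw(s=None):
    s=s or telemetry.read_state();X=R.from_quat(s['tool_rot']).as_matrix();return np.arctan2(X[1,0],X[0,0])
def plan(pos,yw=None):
    s=telemetry.read_state();Q=R.from_quat(s['tool_rot'])
    d=Q.inv().apply(np.array(pos)-s['tcp_pos'])
    yw=yaw(s) if yw is None else yw
    T=R.from_matrix(np.array([[np.cos(yw),np.sin(yw),0],[np.sin(yw),-np.cos(yw),0],[0,0,-1]]).T)
    r=(Q.inv()*T).as_rotvec()
    print('t',round(s['time_s'],2),'tcp',np.round(s['tcp_pos'],1),'yaw',round(yaw(s),4),'F',np.round(s['ft_force'],1),'w',round(s['gripper_width'],1),'q7',round(s['q'][6],2))
    print('shift',np.round(d,1),'rot',np.round(r,3),'n',max(np.linalg.norm(d)/50,np.linalg.norm(r)/.15))
def wcam(s):
    p=cams.camera_params('wrist');T=np.eye(4);T[:3,:3]=R.from_quat(s['tool_rot']).as_matrix();T[:3,3]=s['tcp_pos']
    return T@np.array(p['hand_eye']),np.array(p['K'])
def wray(s,u,v,z):
    T,K=wcam(s);x,y=(u-K[0,2])/K[0,0],(v-K[1,2])/K[1,1];r=np.hypot(x,y)+1e-12
    c=np.array([np.sin(r)*x/r,-np.sin(r)*y/r,-np.cos(r)]);w=T[:3,:3]@c;o=T[:3,3]
    return o+w*(z-o[2])/w[2]
def wproj(s,P):
    T,K=wcam(s);c=np.linalg.inv(T)@np.r_[P,1];x,y,z=c[0],-c[1],-c[2];h=np.hypot(x,y)+1e-12;r=np.arctan2(h,z)
    return K[0,0]*r*x/h+K[0,2],K[1,1]*r*y/h+K[1,2]
E
python3 - <<'E'
from h import *
c=np.array([534,171,62]);a=ray_z('scene',343,198.5,62);print(a,ray_z('scene',336.5,197.7,62))
print(w2px('scene',[534,171,62]),w2px('side',[534,171,62]))
h=ray_z('scene',247,244.5,98);m=ray_z('scene',255,247.5,98);print(h,m,np.degrees(np.arctan2(*(m-h)[1::-1])))
ar=ray_z('scene',260.2,276.5,50);print('arrow tip',ar)
plan([560,-171,300],0);plan([560,-171,300],1.57)
E
```

```text
[573.32723863 188.23294364  62.        ] [558.18906516 177.71242213  62.        ]
(np.float64(328.53090624759835), np.float64(195.18927630877684), np.float64(1115.6442346311926)) (np.float64(233.90013012347083), np.float64(250.39058539523933), np.float64(1300.1394263012269))
[ 587.21259493 -170.53535949   98.        ] [ 607.33822868 -163.88282797   98.        ] 18.291311696385524
arrow tip [ 646.36980422 -182.96055442   50.        ]
t 0.35 tcp [ 311.9 -654.4  189.7] yaw 0.4449 F [ 0.3 -0.3  0.2] w 92.8 q7 -0.08
shift [ 431.9 -329.6 -110.2] rot [-0.     0.     0.445] n 11.087844154346733
t 0.35 tcp [ 311.9 -654.4  189.7] yaw 0.4449 F [ 0.3 -0.3  0.2] w 92.8 q7 -0.08
shift [ 431.9 -329.6 -110.2] rot [-0.    -0.    -1.125] n 11.087844154346733
```

Run:
```python
from h import *
plan([530,-197,190])
```

```text
t 0.35 tcp [ 311.9 -654.4  189.7] yaw 0.4449 F [ 0.3 -0.3  0.2] w 92.8 q7 -0.08
shift [ 3.937e+02 -3.190e+02 -2.000e-01] rot [-0.  0. -0.] n 10.133882351730126
```

{"method": "arm_command", "body": {"moves": [[38,-31,-2,0,0,0,1],[38,-31,0,0,0,0,1],[38,-31,0,0,0,0,1],[38,-31,0,0,0,0,1],[38,-31,0,0,0,0,1],[38,-31,0,0,0,0,1],[38,-31,0,0,0,0,1],[38,-31,0,0,0,0,1]], "squeeze": 30}}

```text
time_s: 1.15
tcp_pos: [479.9, -299.3, 190.2]
tool_rot: [0.977, 0.214, -0.001, 0.002]
ft_force: [1.0, -0.1, -0.1]
gripper_width: 93.0
```

Run:
```python
from h import *
plan([530,-197,190],.445)
```

```text
t 1.15 tcp [ 479.9 -299.3  190.2] yaw 0.4309 F [ 1.  -0.1 -0.1] w 93.0 q7 -0.7
shift [ 88.2 -72.1  -0.3] rot [ 0.004  0.002 -0.014] n 2.2782472964969362
```

{"method": "arm_command", "body": {"moves": [[34,-28,0,0,0,0,1],[34,-28,0,0,0,0,1],[17,-14,0,0,0,0,1],[0,0,0,0,0,0,1],[0,0,0,0,0,0,1]]}}

```text
time_s: 1.65
tcp_pos: [533.0, -187.9, 190.7]
tool_rot: [0.976, 0.22, 0.001, 0.002]
ft_force: [-0.6, -0.2, 0.5]
gripper_width: 93.0
```

Run:
```python
from h import *
plan([530,-197,190],.445)
s=telemetry.read_state();im,d=cams.grab_frame('wrist');save('wrist1.png',im)
np.savez('w1.npz',d=d,p=s['tcp_pos'],q=s['tool_rot'],im=im)
for r in nets.place_of('wrist','drive_mouth'): print(np.round(r['centre'],1),round(r['confidence'],2))
print(wproj(s,[586,-171,98]))
```

```text
t 1.65 tcp [ 533.  -187.9  190.7] yaw 0.4427 F [-0.6 -0.2  0.5] w 93.0 q7 -0.92
shift [-6.6  7.   0.7] rot [ 0.004 -0.001 -0.002] n 0.19272971244908862
[ 320.4 -186.3   94.4] 0.88
[ 591.1 -172.8   95.5] 0.55
(np.float64(280.2362041391233), np.float64(140.30449415456553))
```

View pics/wrist1.png

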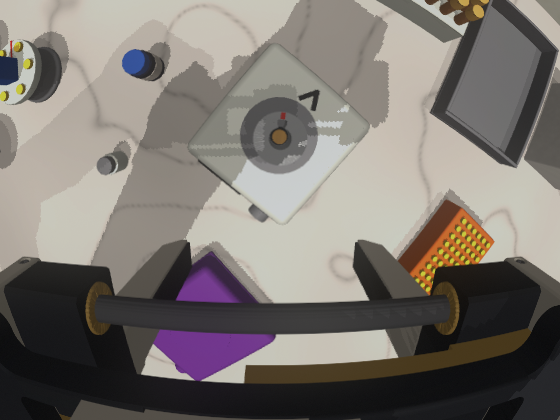

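Run:
```python
from h import *
z=np.load('w1.npz');im=z['im'];s=dict(tcp_pos=z['p'],tool_rot=z['q'])
save('w1crop.png',cv2.resize(im[85:190,220:340],None,fx=6,fy=6,interpolation=cv2.INTER_CUBIC))
save('w1crop2.png',cv2.resize(im[20:120,0:120],None,fx=6,fy=6,interpolation=cv2.INTER_CUBIC))
```

```text
(no output)
```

View pics/w1crop.png

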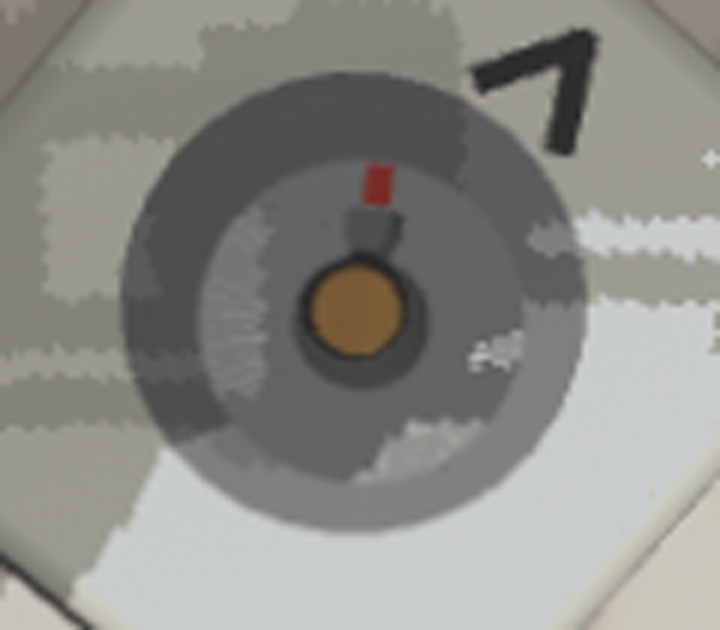

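View pics/w1crop2.png

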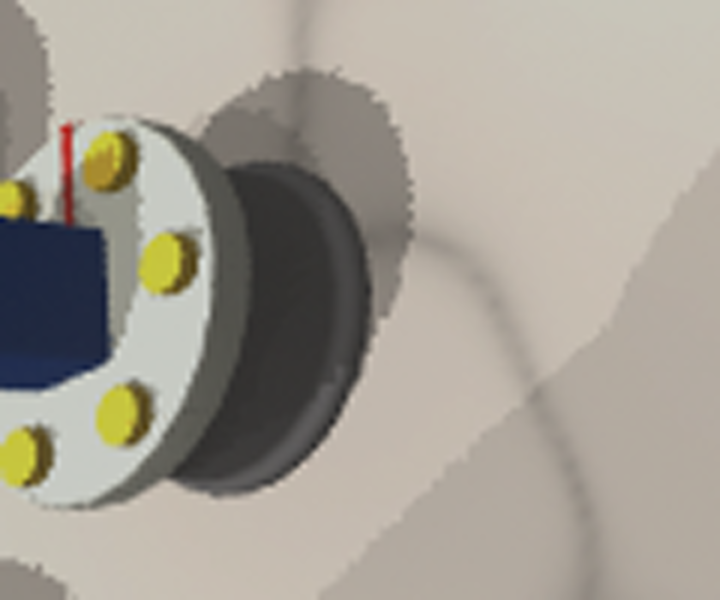

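```bash
cat > m1.py <<'E'
from h import *
z=np.load('w1.npz');im=z['im'];s=dict(tcp_pos=z['p'],tool_rot=z['q'])
f=lambda x,y,z:wray(s,220+(x+.5)/6-.5,85+(y+.5)/6-.5,z)
L,Rr,T,B=f(199,320,98),f(525,320,98),f(362,159,98),f(362,484,98)
print(L,Rr,T,B,'diam',np.linalg.norm(L-Rr),np.linalg.norm(T-B));c=(L+Rr)[:2]/4+(T+B)[:2]/4;print('hub',c)
for p in [(378,186),(372,240)]:
    m=f(*p,98)[:2]-c;print(np.degrees(np.arctan2(m[1],m[0])),np.linalg.norm(m))
a=f(592,38,50)[:2]-c;print('arrow',np.degrees(np.arctan2(a[1],a[0])))
g=lambda x,y,z:wray(s,(x+.5)/6-.5,20+(y+.5)/6-.5,z)
l=g(66,125,62)-g(69,220,62);print('redline dir',np.degrees(np.arctan2(l[1],l[0])),g(66,125,62),g(69,220,62))
E
python3 m1.py
```

```text
[ 577.61787468 -148.24826809   98.        ] [ 598.25821048 -191.39464972   98.        ] [ 609.18098838 -159.61523624   98.        ] [ 565.77326972 -180.38418654   98.        ] diam 47.82921398004753 48.120466907985524
hub [ 587.70758581 -169.91058515]
18.956613784789443 19.979613400643146
18.737703236626974 11.984850882809692
arrow -15.662857223029285
redline dir 32.26669440249792 [574.19109098 193.34061177  62.        ] [555.64003384 181.6282079   62.        ]
```

Run:
```python
from h import *
plan([475,137,190],.54)
```

```text
t 1.75 tcp [ 532.6 -188.9  190.7] yaw 0.4407 F [ 0.5 -0.  -1.1] w 92.9 q7 -0.92
shift [  86.9 -319.3   -0.4] rot [ 0.004 -0.001 -0.099] n 6.618581879746301
```

{"method": "arm_command", "body": {"moves": [[13,-46,0,0,0,-0.014,1],[13,-46,0,0,0,-0.014,1],[13,-46,0,0,0,-0.014,1],[13,-46,0,0,0,-0.014,1],[13,-46,0,0,0,-0.014,1],[12,-45,0,0,0,-0.014,1],[0,0,0,0,0,0,1]]}}

```text
time_s: 2.45
tcp_pos: [476.3, 85.5, 189.1]
tool_rot: [0.969, 0.248, 0.002, 0.004]
ft_force: [0.3, -0.2, 0.0]
gripper_width: 93.0
```

Run:
```python
from h import *
plan([475,137,190],.54)
```

```text
t 2.45 tcp [476.3  85.5 189.1] yaw 0.5019 F [ 0.3 -0.2  0. ] w 93.0 q7 -1.44
shift [ 23.6 -45.7  -1.3] rot [ 0.009 -0.002 -0.038] n 1.0299411418169562
```

{"method": "arm_command", "body": {"moves": [[13,-26,0,0.008,-0.002,-0.03,1],[14,-26,0,0,0,0,1],[0,0,0,0,0,0,1],[0,0,0,0,0,0,1],[0,0,0,0,0,0,1]]}}

```text
time_s: 2.95
tcp_pos: [476.0, 137.4, 189.1]
tool_rot: [0.966, 0.258, -0.0, 0.002]
ft_force: [0.2, 0.6, -0.3]
gripper_width: 92.9
```

Run:
```python
from h import *
plan([475,137,190],.54)
s=telemetry.read_state();im,d=cams.grab_frame('wrist');save('wrist2.png',im)
np.savez('w2.npz',d=d,p=s['tcp_pos'],q=s['tool_rot'],im=im)
for r in nets.place_of('wrist','rotor_grip'): print(np.round(r['centre'],1),round(r['confidence'],2))
u,v=wproj(s,[534,171,98]);print(u,v);u=int(u);v=int(v);print(u-60,v-55)
save('w2crop.png',cv2.resize(im[max(v-55,0):v+55,u-60:u+60],None,fx=6,fy=6,interpolation=cv2.INTER_CUBIC))
```

```text
t 2.95 tcp [476.  137.4 189.1] yaw 0.5221 F [ 0.2  0.6 -0.3] w 92.9 q7 -1.52
shift [-1.  -0.1 -0.9] rot [ 0.004  0.001 -0.018] n 0.12242075471195323
[539.4 173.6  99.1] 0.78
[397.4 218.7  89.1] 0.7
[535.3 305.4  85.6] 0.57
271.5210399331643 126.57491277913024
211 71
```

View pics/wrist2.png

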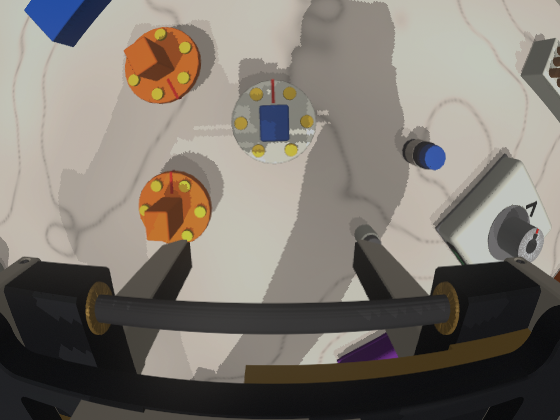

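View pics/w2crop.png

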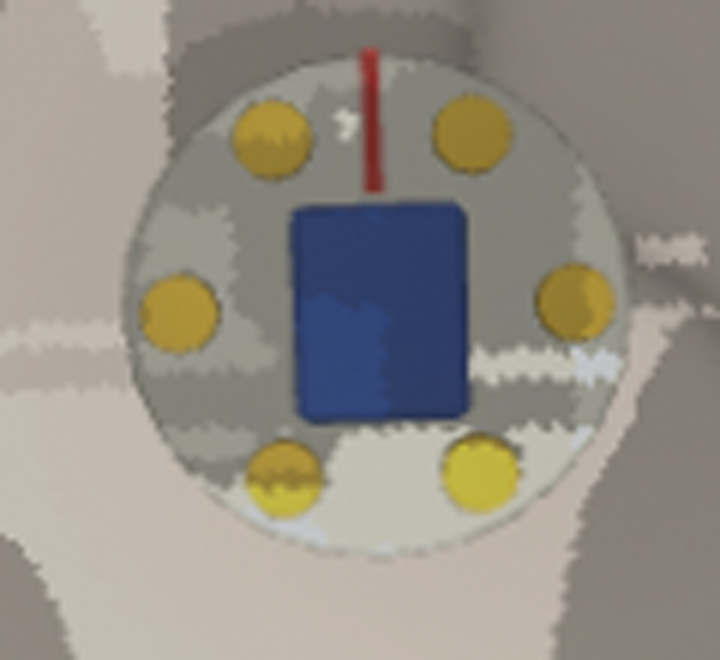

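```bash
cat > m2.py <<'E'
from h import *
z=np.load('w2.npz');im=z['im'];s=dict(tcp_pos=z['p'],tool_rot=z['q'])
f=lambda x,y,z:wray(s,211+(x+.5)/6-.5,71+(y+.5)/6-.5,z)[:2]
L,Rr,T,B=f(123,307,62),f(630,307,62),f(376,57,62),f(376,558,62)
print('diam',np.linalg.norm(L-Rr),np.linalg.norm(T-B),'disc c',(L+Rr+T+B)/4)
C=[f(291,203,118),f(466,201,118),f(471,419,118),f(298,424,118)]
print('grip c',sum(C)/4,'sides',[np.linalg.norm(C[i]-C[i-1]) for i in range(4)])
an=lambda v:np.degrees(np.arctan2(v[1],v[0]))
print('grip x dir',an(C[0]-C[3]),an(C[1]-C[2]),'red',an(f(369,48,62)-f(374,192,62)), 'yaw',np.degrees(yaw(s)))
c=(L+Rr+T+B)/4; print('red from c',an(f(369,48,62)-c))
E
python3 m2.py
```

```text
diam 82.95961720116392 82.9230965753045 disc c [538.15635817 171.29076222]
grip c [538.48591268 171.15502581] sides [np.float64(30.09501777868284), np.float64(23.420569763700865), np.float64(29.69209344247746), np.float64(23.4396800819599)]
grip x dir 31.494138428296566 31.535612159536523 red 31.872026978637443 yaw 29.91136786974908
red from c 31.544524452691018
```

Run:
```python
from h import *
plan([538.3,171.2,190],.55)
```

```text
t 3.05 tcp [475.9 137.3 189.1] yaw 0.5216 F [ 0.6 -0.6 -0.5] w 93.0 q7 -1.52
shift [70.9  1.7 -1. ] rot [ 0.004  0.001 -0.028] n 1.4193389593419814
```

{"method": "arm_command", "body": {"moves": [[36,1,0,0.004,0.001,-0.014,1],[35,1,0,0,0,-0.014,1],[0,0,0,0,0,0,1],[0,0,0,0,0,0,1],[0,0,0,0,0,0,1]]}}

```text
time_s: 3.55
tcp_pos: [539.4, 165.8, 188.7]
tool_rot: [0.963, 0.268, -0.001, 0.001]
ft_force: [-0.2, 0.2, -0.1]
gripper_width: 93.0
```

Run:
```python
from h import *
plan([538.3,171.2,79.2],.55)
```

```text
t 3.55 tcp [539.4 165.8 188.7] yaw 0.5425 F [-0.2  0.2 -0.1] w 93.0 q7 -1.5
shift [  2.2  -5.3 109.5] rot [ 0.001  0.003 -0.007] n 2.19377471421156
```

{"method": "arm_command", "body": {"moves": [[2,-5,30,0,0,-0.007,1],[0,0,25,0,0,0,1],[0,0,20,0,0,0,1],[0,0,0,0,0,0,1],[0,0,0,0,0,0,1]]}}

```text
time_s: 4.05
tcp_pos: [535.7, 167.1, 113.8]
tool_rot: [0.963, 0.27, -0.001, 0.001]
ft_force: [-0.1, 0.4, 0.1]
gripper_width: 93.1
```

Run:
```python
from h import *
plan([538.3,171.2,79.2],.55)
```

```text
t 4.05 tcp [535.7 167.1 113.8] yaw 0.5461 F [-0.1  0.4  0.1] w 93.1 q7 -1.53
shift [ 4.4 -2.2 34.6] rot [ 0.002  0.003 -0.004] n 0.6986895456908273
```

{"method": "arm_command", "body": {"moves": [[4,-2,15,0.002,0.003,-0.004,1],[1,0,14,0,0,0,1],[0,0,3,0,0,0,1],[0,0,0,0,0,0,1]]}}

```text
time_s: 4.45
tcp_pos: [540.2, 170.8, 84.6]
tool_rot: [0.963, 0.271, 0.002, 0.0]
ft_force: [-0.3, 0.3, -0.9]
gripper_width: 93.1
```

Run:
```python
from h import *
plan([538.3,171.2,79.2],.55)
```

```text
t 4.45 tcp [540.2 170.8  84.6] yaw 0.5487 F [-0.3  0.3 -0.9] w 93.1 q7 -1.54
shift [-1.4 -1.3  5.4] rot [ 0.001 -0.005 -0.001] n 0.114081872386363
```

{"method": "arm_command", "body": {"moves": [[-1.4,-1,5,0.001,-0.004,0,1],[0,0,0,0,0,0,1],[0,0,0,0,0,0,1]]}}

```text
time_s: 4.75
tcp_pos: [538.8, 170.9, 80.5]
tool_rot: [0.963, 0.271, 0.001, 0.0]
ft_force: [-0.6, -0.6, 0.6]
gripper_width: 93.1
```

Run:
```python
from h import *
plan([538.3,171.2,79.2],.55)
s=telemetry.read_state();im,d=cams.grab_frame('wrist');save('wrist3.png',im)
```

```text
t 4.75 tcp [538.8 170.9  80.5] yaw 0.5484 F [-0.6 -0.6  0.6] w 93.1 q7 -1.54
shift [-0.3 -0.5  1.3] rot [ 0.001 -0.002 -0.002] n 0.02786185766995486
```

View pics/wrist3.png

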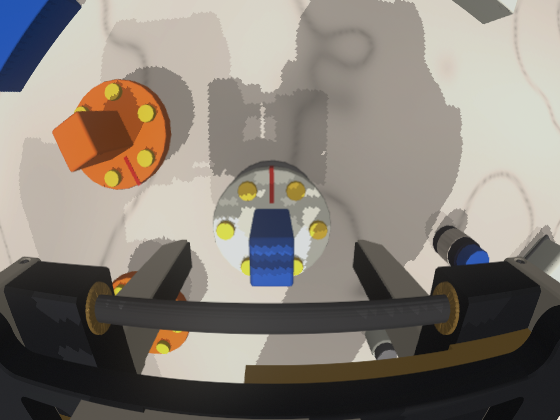

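The blue grip (px 271,245) is centred between the fingers, with the red line pointing along tool +x. I'll close the gripper now.

{"method": "arm_command", "body": {"moves": [[0,-0.5,1,0,0,0,-1],[0,0,0,0,0,0,-1],[0,0,0,0,0,0,-1],[0,0,0,0,0,0,-1],[0,0,0,0,0,0,-1],[0,0,0,0,0,0,-1]], "squeeze": 50}}

```text
time_s: 5.4
tcp_pos: [538.7, 171.5, 79.9]
tool_rot: [0.963, 0.271, 0.001, 0.0]
ft_force: [0.2, 0.0, -0.7]
gripper_width: 49.3
```

Run:
```python
from h import *
plan([538.3,171.2,79.2],.55)
```

```text
t 5.4 tcp [538.7 171.5  79.9] yaw 0.5483 F [ 0.2  0.  -0.7] w 49.3 q7 -1.54
shift [-0.5 -0.   0.7] rot [ 0.001 -0.002 -0.002] n 0.019936317623128325
```

{"method": "arm_command", "body": {"moves": [[0,0,0,0,0,0,-1],[0,0,0,0,0,0,-1],[0,0,0,0,0,0,-1],[0,0,0,0,0,0,-1],[0,0,0,0,0,0,-1],[0,0,0,0,0,0,-1]]}}

```text
time_s: 6.0
tcp_pos: [538.8, 171.4, 79.8]
tool_rot: [0.963, 0.271, 0.001, 0.0]
ft_force: [1.4, 0.5, 0.8]
gripper_width: 23.1
```

Run:
```python
from h import *
plan([538.3,171.2,79.2],.55)
```

```text
t 6.0 tcp [538.8 171.4  79.8] yaw 0.5482 F [1.4 0.5 0.8] w 23.1 q7 -1.54
shift [-0.5 -0.1  0.6] rot [ 0.001 -0.002 -0.002] n 0.020466776897289318
```

{"method": "arm_command", "body": {"moves": [[0,0,-10,0,0,0,-1],[0,0,-12,0,0,0,-1],[0,0,-12,0,0,0,-1],[0,0,-12,0,0,0,-1]]}}

```text
time_s: 6.4
tcp_pos: [537.1, 170.8, 127.7]
tool_rot: [0.963, 0.271, -0.001, 0.0]
ft_force: [0.0, -0.6, -3.6]
gripper_width: 23.2
```

Run:
```python
from h import *
plan([538.3,171.2,200],.55)
```

```text
t 6.4 tcp [537.1 170.8 127.7] yaw 0.5485 F [ 0.  -0.6 -3.6] w 23.2 q7 -1.52
shift [  1.1   0.3 -72.3] rot [ 0.     0.002 -0.002] n 1.445632079481182
```

{"method": "arm_command", "body": {"moves": [[0,0,-30,0,0,0,-1],[0,0,-30,0,0,0,-1],[0,0,-20,0,0,0,-1],[0,0,0,0,0,0,-1],[0,0,0,0,0,0,-1],[0,0,0,0,0,0,-1]]}}

```text
time_s: 7.0
tcp_pos: [537.1, 170.8, 216.2]
tool_rot: [0.963, 0.271, 0.002, 0.0]
ft_force: [0.3, -0.1, -2.8]
gripper_width: 23.4
```

Run:
```python
from h import *
s=telemetry.read_state();im,d=cams.grab_frame('wrist');save('wrist4.png',im)
np.savez('w4.npz',d=d,p=s['tcp_pos'],q=s['tool_rot'],im=im)
plan([587.7,-169.9,200],.328)
for c in ['scene','side']:
    im,_=cams.grab_frame(c);u,v,_=w2px(c,s['tcp_pos']);u=int(u);v=int(v);save(c+'4.png',cv2.resize(im[v-50:v+60,u-70:u+70],None,fx=5,fy=5,interpolation=2))
```

```text
t 7.05 tcp [536.8 170.7 215.8] yaw 0.5484 F [-0.1 -0.  -3.1] w 23.8 q7 -1.5
shift [-134.2  317.2   15.8] rot [ 0.001 -0.002  0.22 ] n 6.895525932076639
```

View pics/wrist4.png

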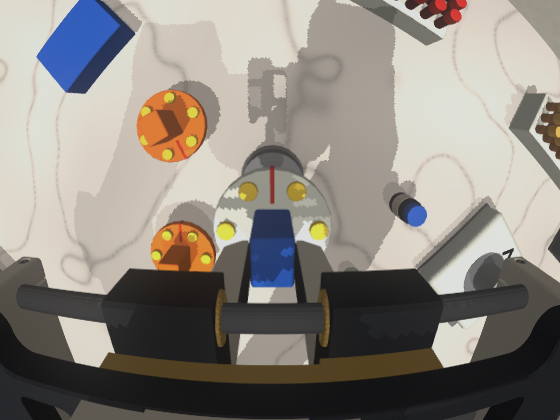

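View pics/scene4.png

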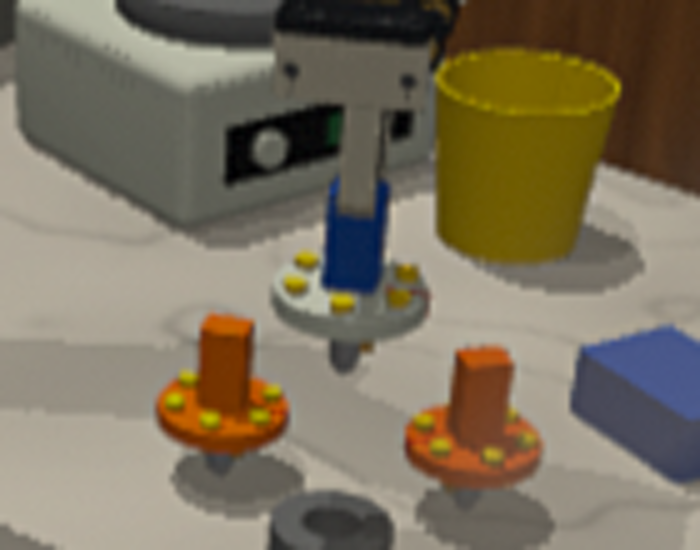

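{"method": "arm_command", "body": {"moves": [[-17,43,0,0,0,0.03,-1],[-18,43,0,0,0,0.03,-1],[-19,42,0,0,0,0.03,-1],[-20,42,0,0,0,0.03,-1],[-21,41,0,0,0,0.03,-1],[-22,40,0,0,0,0.03,-1],[-10,18,0,0,0,0.03,-1],[0,0,0,0,0,0,-1]]}}

```text
time_s: 7.95
tcp_pos: [542.9, -133.9, 207.4]
tool_rot: [0.986, 0.167, -0.004, -0.001]
ft_force: [-0.7, 0.4, -2.1]
gripper_width: 23.7
```

Run:
```python
from h import *
plan([588.1,-169.8,200],.328)
```

```text
t 7.95 tcp [ 542.9 -133.9  207.4] yaw 0.3362 F [-0.7  0.4 -2.1] w 23.7 q7 -1.1
shift [30.9 48.8  6.9] rot [-0.004  0.008  0.008] n 1.16327817833946
```

{"method": "arm_command", "body": {"moves": [[16,25,0,-0.004,0.008,0.008,-1],[16,25,0,0,0,0,-1],[0,0,0,0,0,0,-1],[0,0,0,0,0,0,-1]]}}

```text
time_s: 8.35
tcp_pos: [589.5, -168.7, 203.7]
tool_rot: [0.986, 0.165, -0.002, -0.002]
ft_force: [-0.5, 0.0, -1.7]
gripper_width: 23.5
```

Run:
```python
from h import *
plan([588.1,-169.8,195],.328)
```

```text
t 8.35 tcp [ 589.5 -168.7  203.7] yaw 0.331 F [-0.5  0.  -1.7] w 23.5 q7 -1.06
shift [-1.7  0.6  8.7] rot [-0.004  0.004  0.003] n 0.17716702516441685
```

{"method": "arm_command", "body": {"moves": [[-1.7,0.6,15,-0.004,0.004,0.003,-1],[0,0,14,0,0,0,-1],[0,0,0,0,0,0,-1],[0,0,0,0,0,0,-1]]}}

```text
time_s: 8.75
tcp_pos: [586.4, -164.1, 173.0]
tool_rot: [0.986, 0.166, -0.001, -0.002]
ft_force: [0.4, 0.5, -1.9]
gripper_width: 23.8
```

Run:
```python
from h import *
plan([588.1,-169.8,170],.328)
for c in ['scene','side']:
    im,_=cams.grab_frame(c);u,v,_=w2px(c,[588,-170,100]);u=int(u);v=int(v);save(c+'5.png',cv2.resize(im[v-50:v+50,u-60:u+60],None,fx=6,fy=6,interpolation=2))
```

```text
t 8.75 tcp [ 586.4 -164.1  173. ] yaw 0.3343 F [ 0.4  0.5 -1.9] w 23.8 q7 -1.06
shift [-0.3  6.   3. ] rot [-0.004  0.002  0.006] n 0.1334676753688892
```

View pics/scene5.png

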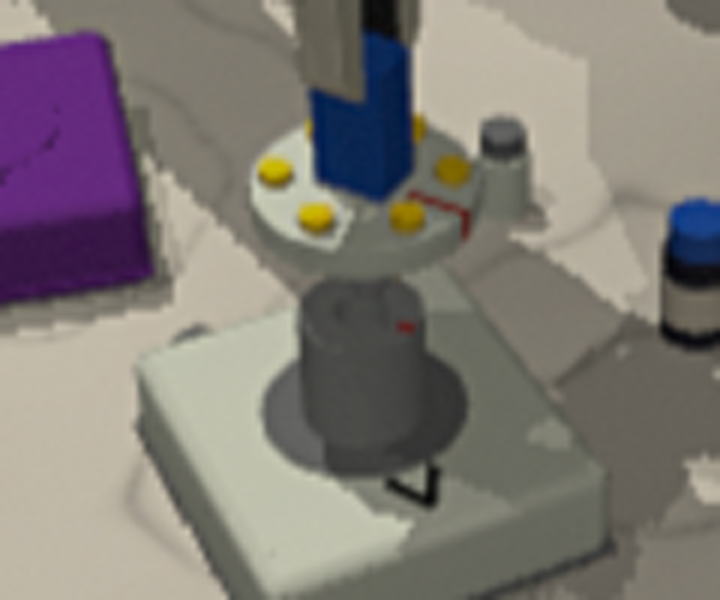

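View pics/side5.png

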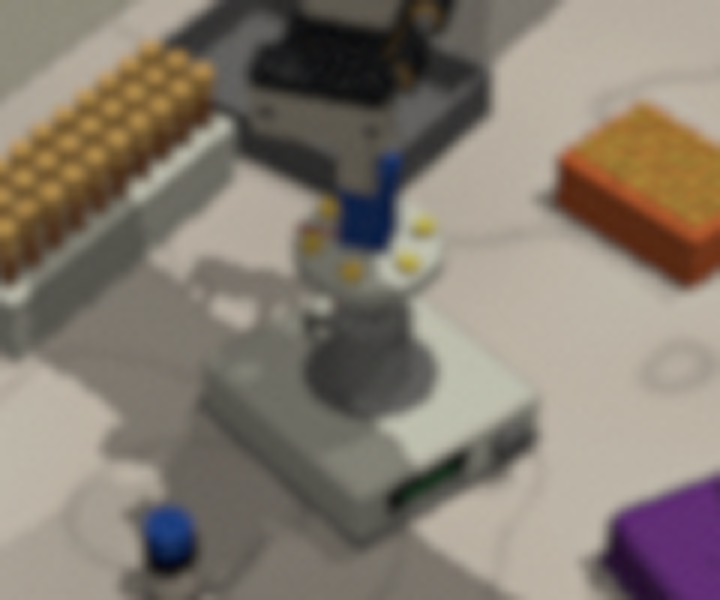

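The scene crop shows the rotor held above the hub, with its red line on the same side as the red rim mark. The TCP is about 6 mm off in tool y, so I'll correct that.

{"method": "arm_command", "body": {"moves": [[0,6,0,-0.004,0.002,0.006,-1],[0,0,0,0,0,0,-1],[0,0,0,0,0,0,-1]]}}

```text
time_s: 9.15
tcp_pos: [589.6, -170.5, 174.9]
tool_rot: [0.987, 0.163, 0.002, 0.001]
ft_force: [-0.2, -0.1, -2.6]
gripper_width: 24.1
```

Run:
```python
from h import *
plan([588.1,-169.8,170],.328)
s=telemetry.read_state();im,d=cams.grab_frame('wrist');save('wrist6.png',im)
```

```text
t 9.15 tcp [ 589.6 -170.5  174.9] yaw 0.3276 F [-0.2 -0.1 -2.6] w 24.1 q7 -1.06
shift [-1.2 -1.2  4.9] rot [ 0.002 -0.003 -0.   ] n 0.10296134397646992
```

View pics/wrist6.png

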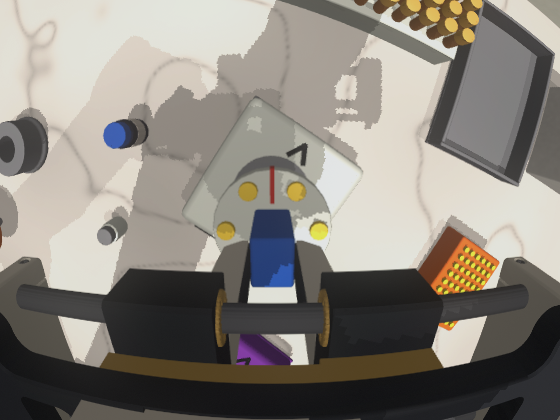

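{"method": "arm_command", "body": {"moves": [[-1.2,-1.2,2,0.002,-0.003,0,-1],[0,0,0,0,0,0,-1],[0,0,0,0,0,0,-1]]}}

```text
time_s: 9.5
tcp_pos: [587.9, -170.0, 173.0]
tool_rot: [0.987, 0.163, 0.0, 0.0]
ft_force: [-0.4, -0.6, -3.0]
gripper_width: 23.4
```

Run:
```python
from h import *
plan([588.1,-169.8,163],.328)
```

```text
t 9.5 tcp [ 587.9 -170.   173. ] yaw 0.3273 F [-0.4 -0.6 -3. ] w 23.4 q7 -1.06
shift [ 0.2 -0.1 10. ] rot [ 0.     0.    -0.001] n 0.1992816109504716
```

{"method": "arm_command", "body": {"moves": [[0,0,4,0,0,0,-1],[0,0,4,0,0,0,-1],[0,0,3,0,0,0,-1],[0,0,0,0,0,0,-1]]}}

```text
time_s: 9.9
tcp_pos: [587.8, -169.9, 160.7]
tool_rot: [0.987, 0.163, -0.0, 0.0]
ft_force: [-0.2, -0.2, -3.2]
gripper_width: 23.6
```

Run:
```python
from h import *
plan([588.1,-169.8,153],.328)
```

```text
t 9.9 tcp [ 587.8 -169.9  160.7] yaw 0.3273 F [-0.2 -0.2 -3.2] w 23.6 q7 -1.06
shift [0.3 0.  7.7] rot [ 0.     0.001 -0.001] n 0.15356286762746507
```

{"method": "arm_command", "body": {"moves": [[0.2,0,3,0,0,0,-1],[0,0,3,0,0,0,-1],[0,0,3,0,0,0,-1],[0,0,0,0,0,0,-1]]}}

```text
time_s: 10.3
tcp_pos: [587.9, -169.8, 150.7]
tool_rot: [0.987, 0.163, -0.0, 0.0]
ft_force: [-0.6, -0.3, -3.0]
gripper_width: 23.4
```

Run:
```python
from h import *
plan([588.1,-169.8,145],.328)
```

```text
t 10.3 tcp [ 587.9 -169.8  150.7] yaw 0.3274 F [-0.6 -0.3 -3. ] w 23.4 q7 -1.06
shift [0.1 0.1 5.7] rot [ 0.     0.001 -0.001] n 0.11326963123504251
```

{"method": "arm_command", "body": {"moves": [[0,0,3,0,0,0,-1],[0,0,3,0,0,0,-1],[0,0,0,0,0,0,-1]]}}

```text
time_s: 10.6
tcp_pos: [588.0, -169.7, 144.2]
tool_rot: [0.987, 0.163, -0.0, 0.0]
ft_force: [0.4, -0.3, -2.4]
gripper_width: 23.5
```

Run:
```python
from h import *
plan([588.1,-169.8,130],.328);print(telemetry.read_state()['moment'])
```

```text
t 10.6 tcp [ 588.  -169.7  144.2] yaw 0.3274 F [ 0.4 -0.3 -2.4] w 23.5 q7 -1.06
shift [ 0.1  0.1 14.2] rot [ 0.     0.001 -0.001] n 0.28318428695523706
[ 0.00354647 -0.03029981  0.00310676]
```

The key is in the keyway: the TCP is 9.6 mm below rim-riding height with no contact force. Next is to press down against the spring.

{"method": "arm_command", "body": {"moves": [[0,0,3,0,0,0,-1],[0,0,3,0,0,0,-1],[0,0,3,0,0,0,-1],[0,0,0,0,0,0,-1]], "squeeze": 60}}

```text
time_s: 11.0
tcp_pos: [589.1, -169.8, 135.9]
tool_rot: [0.987, 0.163, 0.001, 0.0]
ft_force: [-1.0, -0.4, 4.1]
gripper_width: 23.4
```

Run:
```python
from h import *
plan([588.1,-169.8,130],.328);print(telemetry.read_state()['moment'])
```

```text
t 11.0 tcp [ 589.1 -169.8  135.9] yaw 0.3274 F [-1.  -0.4  4.1] w 23.4 q7 -1.06
shift [-0.9 -0.3  5.9] rot [ 0.001 -0.002 -0.001] n 0.11898568737249793
[0.17792049 0.34026152 0.00189331]
```

{"method": "arm_command", "body": {"moves": [[-0.7,-0.2,2,0,-0.002,0,-1],[0,0,2,0,0,0,-1],[0,0,1.5,0,0,0,-1],[0,0,0,0,0,0,-1]]}}

```text
time_s: 11.4
tcp_pos: [589.4, -169.7, 131.7]
tool_rot: [0.987, 0.163, 0.001, 0.001]
ft_force: [-1.5, 0.8, 6.5]
gripper_width: 23.1
```

Run:
```python
from h import *
plan([588.1,-169.8,130],.328);print(telemetry.read_state()['moment'])
```

```text
t 11.4 tcp [ 589.4 -169.7  131.7] yaw 0.3274 F [-1.5  0.8  6.5] w 23.1 q7 -1.07
shift [-1.3 -0.3  1.7] rot [ 0.002 -0.002 -0.001] n 0.04222833761163017
[0.3363669  0.46026874 0.01093454]
```

{"method": "arm_command", "body": {"moves": [[-0.8,0,1.5,0.001,-0.001,0,-1],[0,0,1,0,0,0,-1],[0,0,0,0,0,0,-1]]}}

```text
time_s: 11.7
tcp_pos: [589.4, -169.7, 130.5]
tool_rot: [0.987, 0.163, 0.002, 0.001]
ft_force: [-2.6, 0.7, 8.1]
gripper_width: 23.3
```

Run:
```python
from h import *
plan([588.1,-169.8,130],.328);print(telemetry.read_state()['moment'])
```

```text
t 11.7 tcp [ 589.4 -169.7  130.5] yaw 0.3276 F [-2.6  0.7  8.1] w 23.3 q7 -1.07
shift [-1.3 -0.4  0.4] rot [ 0.002 -0.003 -0.   ] n 0.028521142251414697
[0.36198215 0.48196025 0.08308531]
```

{"method": "arm_command", "body": {"moves": [[0,0,1.5,0,0,0,-1],[0,0,2,0,0,0,-1]]}}

```text
time_s: 11.9
tcp_pos: [589.8, -169.8, 129.8]
tool_rot: [0.987, 0.163, 0.002, 0.001]
ft_force: [-9.2, 2.7, 33.9]
gripper_width: 23.1
```

Run:
```python
from h import *
plan([588.1,-169.8,130],.328);print(telemetry.read_state()['moment'])
```

```text
t 11.9 tcp [ 589.8 -169.8  129.8] yaw 0.3274 F [-9.2  2.7 33.9] w 23.1 q7 -1.07
shift [-1.6 -0.6 -0.2] rot [ 0.003 -0.004 -0.001] n 0.03399018893108658
[0.8527029  2.35587143 0.01133861]
```

{"method": "arm_command", "body": {"moves": [[-0.5,0,1,0,0,0,-1],[-0.5,0,1,0,0,0,-1]]}}

```text
time_s: 12.1
tcp_pos: [589.3, -169.8, 130.0]
tool_rot: [0.987, 0.163, 0.003, 0.001]
ft_force: [-1.7, 1.1, 8.9]
gripper_width: 23.2
```

Run:
```python
from h import *
for c in ['scene','side','wrist']*4:
    im,_=cams.grab_frame(c)
    s=telemetry.read_state();print(round(s['time_s'],2),np.round(s['tcp_pos'],1),np.round(s['ft_force'],1),round(s['gripper_width'],1))
    if c=='wrist': save('wrist7.png',im)
    else:
        u,v,_=w2px(c,[588,-170,100]);u=int(u);v=int(v);save(c+'7.png',cv2.resize(im[v-50:v+50,u-60:u+60],None,fx=6,fy=6,interpolation=2))
```

```text
12.15 [ 589.3 -169.8  130. ] [-1.9  1.5 10.8] 23.0
12.2 [ 589.3 -169.8  129.9] [-2.5  1.8 10.6] 23.3
12.25 [ 589.3 -169.8  129.9] [-2.4  1.5 11. ] 23.0
12.3 [ 589.3 -169.8  129.9] [-2.7  1.1 11.3] 23.4
12.35 [ 589.4 -169.8  129.9] [-1.5  1.8 11.3] 23.4
12.4 [ 589.3 -169.8  130. ] [-2.1  1.8 10.4] 23.0
12.45 [ 589.4 -169.8  130. ] [-2.7  1.3 10.8] 23.2
12.5 [ 589.3 -169.8  129.9] [-2.9  2.  10.4] 23.0
12.55 [ 589.3 -169.8  129.9] [-3.   1.8 11.1] 23.0
12.6 [ 589.3 -169.9  129.9] [-3.5  1.  11.3] 23.4
12.65 [ 589.3 -169.8  130. ] [-2.6  1.  10.7] 23.3
12.7 [ 589.3 -169.8  129.9] [-2.8  1.4 10.4] 23.2
```

View pics/scene7.png

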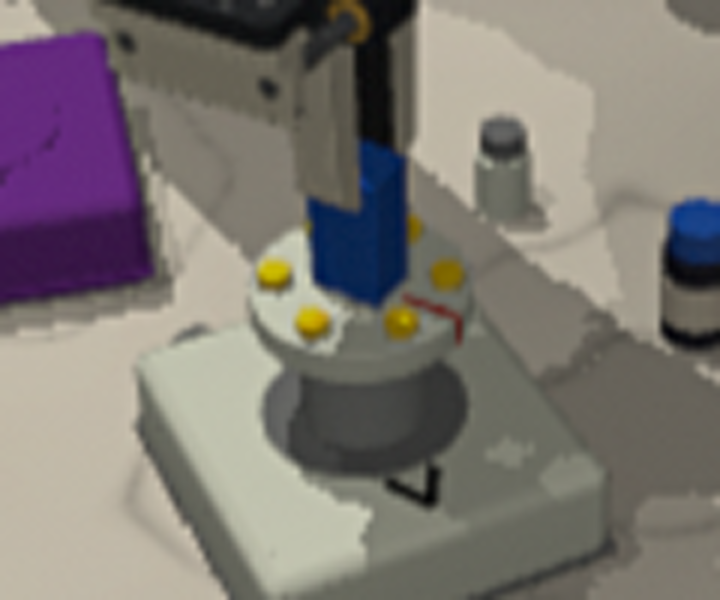

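View pics/wrist7.png

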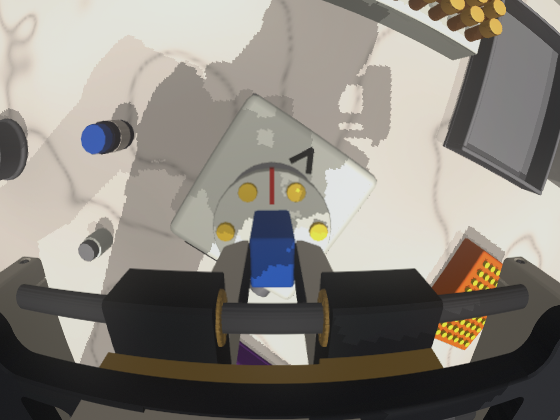

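View pics/side7.png

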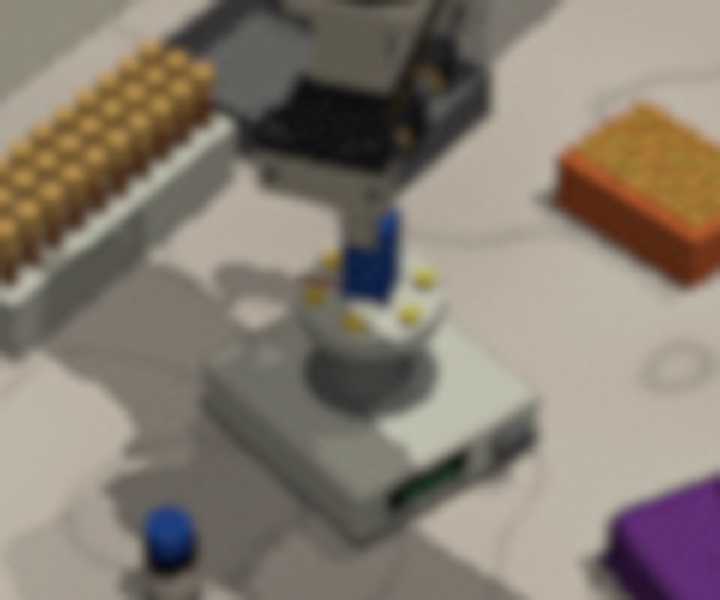

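The shoulder sits on the hub, but only about 3 N of the push is left over beyond the spring. I'll add a little more push.

{"method": "arm_command", "body": {"moves": [[-0.5,0,1.7,0.001,-0.002,0,-1]]}}

```text
time_s: 12.8
tcp_pos: [589.3, -169.9, 129.8]
tool_rot: [0.987, 0.163, 0.003, 0.001]
ft_force: [-5.0, 2.6, 25.5]
gripper_width: 23.1
```

Run:
```python
from h import *
for c in ['side','wrist','scene']*4:
    im,_=cams.grab_frame(c)
    s=telemetry.read_state();print(round(s['time_s'],2),np.round(s['tcp_pos'],2),np.round(s['tool_rot'],4),np.round(s['ft_force'],1),round(s['gripper_width'],1))
```

```text
12.85 [ 589.34 -169.88  129.9 ] [9.866e-01 1.630e-01 2.800e-03 9.000e-04] [-4.1  2.3 19.4] 23.1
12.9 [ 589.37 -169.85  129.89] [9.866e-01 1.630e-01 2.800e-03 9.000e-04] [-3.8  0.9 18.3] 23.3
12.95 [ 589.33 -169.88  129.89] [9.866e-01 1.630e-01 2.800e-03 9.000e-04] [-4.1  1.9 17.5] 23.1
13.0 [ 589.36 -169.86  129.92] [9.866e-01 1.630e-01 2.900e-03 9.000e-04] [-4.4  2.4 18.2] 23.7
13.05 [ 589.34 -169.88  129.89] [0.9866 0.163  0.0029 0.001 ] [-4.5  2.7 18.2] 23.2
13.1 [ 589.31 -169.89  129.88] [9.866e-01 1.630e-01 2.800e-03 9.000e-04] [-3.6  1.9 16.9] 23.3
13.15 [ 589.34 -169.86  129.89] [9.866e-01 1.630e-01 2.900e-03 9.000e-04] [-4.4  1.5 18.3] 23.5
13.2 [ 589.35 -169.85  129.91] [9.866e-01 1.630e-01 2.900e-03 9.000e-04] [-4.2  2.3 18.1] 23.2
13.25 [ 589.33 -169.85  129.88] [9.866e-01 1.630e-01 2.900e-03 9.000e-04] [-4.5  1.6 18.8] 23.5
13.3 [ 589.33 -169.84  129.89] [9.866e-01 1.631e-01 2.900e-03 9.000e-04] [-4.5  1.7 18. ] 23.5
13.35 [ 589.35 -169.87  129.89] [9.866e-01 1.631e-01 2.900e-03 9.000e-04] [-3.9  1.6 18.2] 23.2
13.4 [ 589.36 -169.86  129.9 ] [9.866e-01 1.630e-01 2.900e-03 9.000e-04] [-4.3  1.8 18.1] 23.2
```

The hold is steady at 18 N net. The TCP has stayed at 129.9 mm although the push nearly doubled, so the rotor is on its hard stop. I'm handing in.

```bash
python3 -c "
from h import *
print(ticket.close_job())"
```

```text
the job is handed in; nothing more can be done
None
```

The rotor is fully home in the white mixer's hub and the arm is still holding it pressed down. I took it by its blue grip out of the grey stand and turned it from about 31° to 19° on the way, in the air, to match the keyway. The key went in at the first try, so there was no searching on the rim.

**Last checks:**
- **Height:** the TCP held at 129.9 mm against the 129.8 mm worked out for home. It did not move when I raised the push from about 11 to 18 N net (about 14 to 21 N on the rotor, against an 11 N spring), so the shoulder is on its stop.
- **Hold:** force and grip (60 N, 23 mm opening) stayed steady for 0.6 s before hand-in, which came at 13.4 s on the robot's clock.
- **Pictures:** the disc sits on the hub with its red line on the keyway side, and the bottle, vial, tip box and purple mixer look where they were. I did not look at the orange rotors or the blue box again after moving off.

**Small disagreements:**
- While pressing, the tool sat about 1.2 mm in x from the hub centre I had measured, with a tilt of about 0.3° and a 4 N side force.
- One row of pushing briefly read 34 N at the wrist, and I eased it off at once.

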